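# Unlatch a flask transport case and open its lid

### The job

Open the culture-flask transport case for unpacking: lift the red-tipped latch lever out and up, over centre, until its wire hook comes off the keeper and falls clear of the closed lid. Then swing the lid up (it has a black carry handle) past its balance point, so that it stays fully open by itself, and let go. There is glass inside and around: do not drop the lid shut or fling it open, and leave the flask, dishes and tube rack where they stand.

Things in the scene. Friction and masses are not known exactly. Their poses are not given: they have to be found in the camera images.
- case: Light grey hard case, fixed to the bench, 150 mm deep (x) by 120 mm wide (y), 150 mm high to the seam under the lid; origin at the centre of its underside. Its own -x points out of its front face (75 mm from the origin), which carries the latch and looks to the robot's left or to its left and away from it, so that the lid opens to the robot's right; z up. A pale blue paper sheet lies under it.
- lever (a joint): Latch lever, rad: 0 = shut, hanging down along the case front; grows as its lower end is swung out (case -x) and up; stop at 2.1. The stretched hook holds it shut: about 4 to 5 N at the grip is needed over the first 0.3 rad (the dead centre), then it goes slack and light. The hook comes off the keeper at about 1.5 rad; lift to about 1.8 to be sure. Let go, the lever drops back to 0 by itself and the hook stays off, hanging down outside it.
- lever_pin (a point): The lever's hinge pin: 18 mm outside the case front, 112 mm above the bench, its axis along case y. Does not move.
- lever_grip (a point): Centre of the lever's red plastic grip, 34 mm wide (case y) by 32 mm long by 14 mm thick; shut, it stands 30 mm outside the case front (a 23 mm gap behind the grip), 59 mm above the bench, 54 mm from the pin. It can be pinched across its 34 mm width with the gripper leaning back from the case by about 40 degrees and turns in the pads as the lever swings; an upright gripper's body would strike the lid and keeper. Axes turn with the lever; shut, they are those of the case.
- hook_bar (a point): Middle of the cross bar (6 mm thick) of the steel wire hook, a U 43 mm wide and 67 mm long whose two arms are pinned to the lever 18 mm from the lever's pin. Latched, it lies in the keeper; a weak spring throws it outward once it is slack.
- keeper (a point): The hook's seat in the steel keeper (30 mm wide, with an upturned lip) on the lid's front edge; 12 mm outside the case front and 162 mm above the bench when the lid is shut. The hook bar within 3 mm of it is latched; more than 20 mm away is free.
- lid (a joint): Green lid, rad: 0 = shut and latched, about 0.01 = shut, resting on its rubber seal with the hook off; grows as it opens upward; stop at 1.95. 0.34 to 0.53 kg, light hinge drag. It falls shut by itself from below about 1.3 rad (balance point) and falls slowly open to the stop from beyond it. It cannot be raised while the hook is in the keeper.
- lid_hinge (a point): Middle of the lid's hinge line at the case back: 80 mm behind the case origin, 150 mm above the bench, axis along case y. Does not move.
- lid_handle (a point): Point to grip on the lid's black carry handle, on the bar's centreline 42 mm in front of the lid's middle; the bar runs front to back, 114 mm long (case x), 24 mm wide (case y), 12 mm thick, with 24 mm clear under it, 204 mm above the bench when the lid is shut. Pinched across its 24 mm width from above it turns in the pads as the lid swings. Axes turn with the lid.
- flask_mid (a point): Bystander: loose amber glass flask with a cotton-white plug, 78 mm wide, 141 mm high; point 55 mm above its base on its axis. Stands beside or behind the case.
- dishes_mid (a point): Bystander: loose stack of five Petri dishes, 92 mm wide, 74 mm high; point 37 mm above its base on its axis. Stands beside or behind the case.
- rack_mid (a point): Bystander: loose green test-tube rack with tubes, 60 mm (its x) by 130 mm (its y), 108 mm high with the tubes; point 32 mm above its base at the centre. Stands beside or behind the case.

How it is judged:
By the outcome, as a careful person would: the job done as asked, in the order asked, and still so for the second after the job is handed in, with the robot touching nothing.
It also fails if it takes over 56 s, if anything falls off the work surface, if the arm or the gripper's body presses on something with over 40 N, if the wrist force passes 120 N, or if a joint passes its speed limit or range.

### The arm

A 6-joint arm with a two-finger parallel gripper is mounted at the origin on the work surface. World frame = base frame: x ahead of the robot, y to its left, z up, the work surface at z = 0. Lengths are in m, angles in rad, forces in N, time in s.
With the tool pointing down it reaches from about 0.35 to 1 m from the base axis. Payload 7.1 kg.
Tool frame: the origin (TCP) lies on the centre line of the jaws, within the pads' length; the fingertips stand 17 mm ahead of it and the grasp point (between the pads) lies 2 mm behind it; x points along the fingers, z is the direction in which the jaws open and shut, and the axes are right-handed (so a half turn about x gives the same grasp; the last joint's range is limited). The gripper opens to 85 mm and grips with 20 to 120 N. Pads are 22 mm wide; open, the fingers measure 114 mm over their backs; the gripper's body (76 mm by 85 mm) begins 54 mm behind the grasp point. The pads swing forward as they close: fully open they stand 13 mm farther back than shut.
Start: joints at [1.285, 0.423, 1.63, -0, 1.089, -0.019], TCP at [0.165, 0.603, 0.248] pointing down, gripper open.
Joint ranges: [-3, 3], [-0.9, 2.11], [0.09, 2.58], [-1.31, 4.45], [0.11, 2.69], [-2.54, 2.54]. Speed limits (rad/s): [2.39, 2.39, 3.01, 3.14, 3.14, 3.14].

### API

Orientations are given as a unit quaternion [x, y, z, w].
In Python, from rig import sense, get_image, get_calibration, job_done, look_for, mark_of gives the robot as it stands. The module is installed in compiled form; this text tells all that it offers.
- The arm moves only by the tool arm_command, never from a script. Its arguments are lists of equal length, an entry for each row: "delta_pos": the shift along the world's x, y, z in mm, a list of three; "twist": the turn, a rotation vector about the world's x, y, z in rad, a list of three; "gripper": the closure, from -1 (fully open) to 1 (shut), so that 0 is half open. In form: {"delta_pos": [[x, y, z], ...], "twist": [[wx, wy, wz], ...], "gripper": [gripper, ...]}. A call has 1 to 8 rows; each row shifts and turns the pose as measured when the row begins; what a row does not reach is not made up. A row lasts 1/10 s, in which the tool goes at most 50 mm and 8.59 degrees, less where a joint would pass 70% of its speed; a pose out of reach is approached as far as the arm can. A call is refused whole if a number of a shift passes 50 or a number of a turn 0.15, either way. A call with a gripper value outside its range is refused whole. The fingers move at their own pace and stop on an object; "squeeze" is the grip in N (left out, the last holds). Time passes only in rows, so rows that do not move let the fingers close. It gives the time, the measured TCP pose, the force and the opening at its end, in the units of the state.
- sense(): the state, without advancing time (a new reading comes with each control period).
- get_image(name): name is "scene" or "side" or "wrist"; returns the picture (480x640x3 uint8, blue, green, red); there is no depth.
- get_calibration(name): a dict with "fx", "fy", "cx", "cy" (pixels), "k1" (the pictures are not rectified: a ray, as slopes to the right and down, at radius r is drawn at 1 + k1 r^2 times it, then the intrinsics apply), "rvec" (rotation vector, rad) and "tvec" (3), from world to camera coordinates, as OpenCV has them; the wrist camera has in their place "T_tool_cam" (4x4, takes a point from camera to tool coordinates, whose origin is the TCP and whose axes are the tool frame's). Camera axes: x right, y down, z forward; pixel columns grow to the right and rows downward; lengths in m; the calibration is good to about 2 mm. A picture is of the moment at which its call begins: read the wrist's pose just before it. get_calibration takes no time and is no camera call.
- job_done(): hands the job in, once; it reports no verdict.
Trained networks look in the newest picture that a camera, given by its name, has taken for a name from the list of things; names that differ only in an ending like _2 or _b are one class to them, and where a whole thing is asked for, a point or a joint stands for the part that bears it (a point fixed in the world has none). Each returns a list of dicts, best first, with "p" (0 to 1); they miss things now and then, are a little off and sometimes report something else, mostly with a low value. They report only what shows in the picture. A call takes as long as a camera call.
- look_for(query, camera): "extent" ([left, top, right, bottom] in pixels, round what is visible of it).
- mark_of(query, camera): "centre" ([column, row] in pixels: a listed point, or the origin of a listed thing).
The state is a dict: "t": time; "qpos": joint angles; "qd": joint speeds; "effort": joint torques, N m; "tcp_pos": TCP position; "eef_rot": TCP orientation; "wrist_force": force on the tool from outside, world axes, zero at the start; "moment": the same for the moment, N m; "grip_width": opening from 0.0 (shut) to 1.0 (fully open).
Only numpy, scipy, OpenCV 4.12 (cv2) and the standard library are available. Lean on these libraries where they do the work, as an engineer would, in place of code of your own. Each camera call takes 0.05 s, during which the arm holds its last target.

## Working session

There is one attempt and no reset: what is moved stays moved. The work goes in short steps, Python scripts to look and compute and a tool call to move; the robot and the scene stay as the last step left them, time stands still between calls to the robot, and variables do not carry over. Pictures are saved under pics/ and viewed, and the job is handed in when it is done.

Besides the shell and the picture viewer there is one more tool, called after ">>>" as name(argument=value, ...) on one line, values as JSON. arm_command: Moves the arm, as the interface text tells. Its arguments: {"type":"object","properties":{"delta_pos":{"type":"array"},"twist":{"type":"array"},"gripper":{"type":"array"},"squeeze":{"type":"number"}},"required":["delta_pos","twist","gripper"]}

```bash
ls; mkdir -p pics; cat > h.py <<'E'
import numpy as np, cv2
from scipy.spatial.transform import Rotation as R
from rig import sense,get_image,get_calibration,job_done,look_for,mark_of
def cam(name, s=None):
    c=get_calibration(name)
    K=np.array([[c['fx'],0,c['cx']],[0,c['fy'],c['cy']],[0,0,1.]])
    D=np.array([c['k1'],0,0,0.])
    if 'rvec' in c:
        rv=np.array(c['rvec'],float).ravel(); tv=np.array(c['tvec'],float).ravel()
        Rm=R.from_rotvec(rv).as_matrix()
    else:
        s=s or sense()
        T=np.eye(4);T[:3,:3]=R.from_quat(s['eef_rot']).as_matrix();T[:3,3]=s['tcp_pos']
        W=np.linalg.inv(T@np.array(c['T_tool_cam'])); Rm=W[:3,:3];tv=W[:3,3];rv=R.from_matrix(Rm).as_rotvec()
    return K,D,rv,tv,Rm
def ray(C,px):
    K,D,rv,tv,Rm=C
    u=cv2.undistortPoints(np.array([[px]],float),K,D)[0,0]
    d=Rm.T@np.array([u[0],u[1],1]);o=-Rm.T@tv
    return o,d/np.linalg.norm(d)
def tri(rays):
    A=np.zeros((3,3));b=np.zeros(3)
    for o,d in rays:
        P=np.eye(3)-np.outer(d,d);A+=P;b+=P@o
    x=np.linalg.solve(A,b)
    return x,[float(np.linalg.norm((np.eye(3)-np.outer(d,d))@(x-o))) for o,d in rays]
def proj(C,p):
    K,D,rv,tv,Rm=C
    return cv2.projectPoints(np.array(p,float).reshape(-1,3),rv,tv,K,D)[0].reshape(-1,2)
E
python3 - <<'E'
from h import *
s=sense();print(s)
for n in('scene','side','wrist'):
    print(n,get_calibration(n))
    im=get_image(n);cv2.imwrite(f'pics/{n}0.png',im)
    for q in ('case','lever_grip','hook_bar','keeper','lid_handle','flask_mid','dishes_mid','rack_mid'):
        m=mark_of(q,n); print(q,[(np.round(k['centre']).tolist(),round(k['p'],2)) for k in m[:2]])
print(sense()['t'])
E
```

```text
pics
{'t': 0.0, 'qpos': array([ 1.28498768e+00,  4.23852020e-01,  1.63073343e+00,  3.06490822e-05,
        1.08861312e+00, -1.89629892e-02]), 'qd': array([-2.39414197e-04,  9.75199565e-05, -1.48257212e-03, -1.46809926e-06,
        4.06071680e-04,  8.82201774e-05]), 'effort': array([ 3.19645405e-03, -5.57377160e+01, -2.81747657e+01,  2.10878125e-04,
        7.39348208e-03,  3.03295633e-05]), 'tcp_pos': array([0.16459675, 0.6023672 , 0.24752164]), 'eef_rot': array([-0.42936653,  0.56253617,  0.42871024,  0.56160927]), 'wrist_force': array([-1.20599504,  0.56921957, -0.37875536]), 'moment': array([-0.01749099,  0.03589935, -0.03701676]), 'grip_width': 1.000716978967578}
scene {'fx': 472.8617893537006, 'fy': 472.8617893537006, 'cx': 317.38020182728786, 'cy': 235.75040426050518, 'k1': -0.008203879230843928, 'rvec': array([ 1.66175459,  1.5588533 , -0.82576645]), 'tvec': array([ 0.04796541, -0.1874424 ,  1.49788884])}
case [([344.0, 274.0], 0.6)]
lever_grip [([398.0, 254.0], 0.66)]
hook_bar [([390.0, 210.0], 0.38)]
keeper [([392.0, 210.0], 0.94)]
lid_handle [([376.0, 195.0], 0.98)]
flask_m
[... 557 characters left out ...]
, 176.0], 0.95)]
dishes_mid [([338.0, 227.0], 0.71), ([256.0, 176.0], 0.7)]
rack_mid [([358.0, 387.0], 0.8)]
wrist {'fx': 335.99768196574, 'fy': 335.99768196574, 'cx': 314.37148306435097, 'cy': 237.53190936340596, 'k1': -0.041294296935677724, 'T_tool_cam': array([[ 8.02103546e-04, -2.91518079e-01,  9.56564983e-01,
        -1.25236665e-01],
       [ 7.76908918e-04, -9.56564820e-01, -2.91518681e-01,
         7.48498805e-02],
       [ 9.99999377e-01,  9.76992033e-04, -5.40781039e-04,
        -5.58736324e-04],
       [ 0.00000000e+00,  0.00000000e+00,  0.00000000e+00,
         1.00000000e+00]])}
case []
lever_grip []
hook_bar []
keeper []
lid_handle []
flask_mid []
dishes_mid []
rack_mid []
1.35
```

View pics/scene0.png

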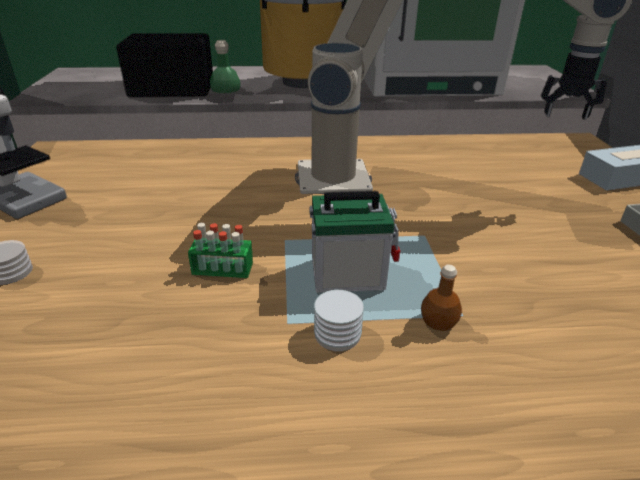

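View pics/side0.png

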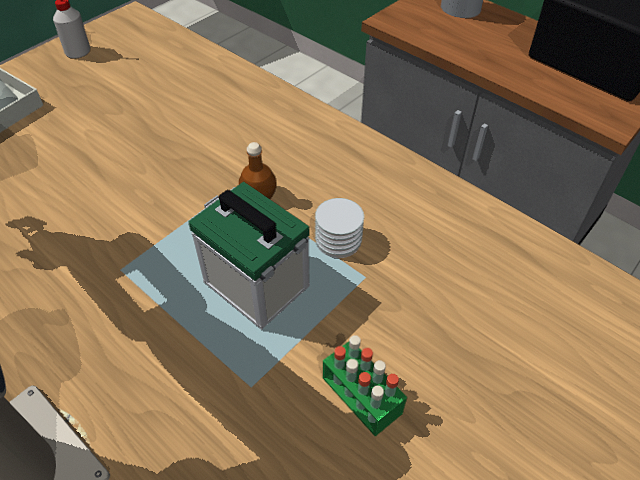

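```bash
cat > fit.py <<'E'
from h import *
S=cam('scene');D=cam('side')
pts={'keeper':((392,210),(212,204)),'handle':((376,195),(230,198)),'flask':((442,297),(257,176)),'dishes':((338,323),(338,227)),'rack':((223,255),(358,387)),'case':((344,274),(254,287))}
for k,(a,b) in pts.items():
    x,e=tri([ray(S,a),ray(D,b)]);print(k,np.round(x*1000),np.round(np.array(e)*1000,1))
E
python3 fit.py
```

```text
keeper [497.  70. 164.] [2.1 2.1]
handle [505.  30. 203.] [4.5 4.5]
flask [665. 144.  63.] [3. 3.]
dishes [690. -57.  33.] [1.9 1.9]
rack [ 457. -297.   33.] [0.1 0.1]
case [497. -20.  -1.] [2.8 2.8]
```

The scene view shows the case at about (345,245) with the red lever grip on its right side at (396,254). The flask is at (442,300), the dishes at (338,320) and the rack at (222,257). In the side view the lid handle is at (247,215), and the front face points up and left, away from that camera. The front therefore faces roughly world +y. Next I'll take a wrist view from the front.

```bash
cat >> h.py <<'E'
def target(yawn, lean):  # yawn: angle of case -x (front normal) in world; lean rad
    n=np.array([np.cos(yawn),np.sin(yawn),0]); 
    x=-np.sin(lean)*n-np.cos(lean)*np.array([0,0,1.])
    z=np.array([n[1],-n[0],0]); 
    y=np.cross(z,x)
    return np.c_[x,y,z]
E
python3 - <<'E'
from h import *
s=sense();M=R.from_quat(s['eef_rot']).as_matrix();print(M.round(2))
for sg in (1,-1):
    T=target(np.pi/2,np.radians(40)); 
    if sg<0: T=T@np.diag([1,-1,-1])
    print(R.from_matrix(T@M.T).as_rotvec().round(3), T.round(2).tolist())
E
```

```text
[[-0.   -0.96  0.26]
 [ 0.    0.26  0.96]
 [-1.    0.    0.  ]]
[-0.595 -0.454 -1.247] [[-0.0, 0.0, 1.0], [-0.64, 0.77, -0.0], [-0.77, -0.64, 0.0]]
[-0.487  0.638  1.753] [[-0.0, -0.0, -1.0], [-0.64, -0.77, 0.0], [-0.77, 0.64, 0.0]]
```

>>> arm_command(delta_pos=[[30,-36,-8],[30,-36,-8],[30,-36,-8],[30,-36,-8],[30,-36,-8],[30,-36,-8],[30,-36,-8],[30,-36,-8]], twist=[[-0.06,-0.046,-0.127],[-0.06,-0.046,-0.127],[-0.06,-0.046,-0.127],[-0.06,-0.046,-0.127],[-0.06,-0.046,-0.127],[-0.06,-0.046,-0.127],[-0.06,-0.046,-0.127],[-0.06,-0.046,-0.127]], gripper=[-1,-1,-1,-1,-1,-1,-1,-1])

```text
t: 2.15
tcp_pos: [0.4095, 0.3097, 0.1864]
eef_rot: [-0.286, 0.668, -0.122, 0.676]
wrist_force: [-1.3, 0.7, -0.9]
grip_width: 0.996
```

```bash
python3 - <<'E'
from h import *
s=sense();M=R.from_quat(s['eef_rot']).as_matrix();print(s['t'],s['tcp_pos'],s['qpos'].round(2),M.round(2).tolist())
T=target(np.pi/2,np.radians(40)); print(R.from_matrix(T@M.T).as_rotvec().round(3))
E
```

```text
2.15 [0.40950648 0.30974328 0.18639634] [ 0.86  0.53  1.74 -0.45  1.3   0.83] [[0.08, -0.22, 0.97], [-0.55, 0.81, 0.22], [-0.83, -0.55, -0.06]]
[-0.108 -0.068 -0.222]
```

>>> arm_command(delta_pos=[[35,-36,-10],[35,-36,-10],[20,-36,-10],[0,0,0]], twist=[[-0.055,-0.034,-0.11],[-0.055,-0.034,-0.11],[0,0,0],[0,0,0]], gripper=[-1,-1,-1,-1])

```text
t: 2.55
tcp_pos: [0.5018, 0.1982, 0.1545]
eef_rot: [-0.24, 0.664, -0.25, 0.663]
wrist_force: [-0.7, 0.5, 0.5]
grip_width: 1.0
```

```bash
python3 - <<'E'
from h import *
s=sense();M=R.from_quat(s['eef_rot']).as_matrix();print(s['t'],s['tcp_pos'],s['qpos'].round(2),s['qd'].round(3),M.round(2).tolist())
im=get_image('wrist');cv2.imwrite('pics/w1.png',im)
for q in ('lever_grip','hook_bar','keeper','lid_handle'):
    m=mark_of(q,'wrist'); print(q,[(np.round(k['centre'],1).tolist(),round(k['p'],2)) for k in m[:2]])
E
```

```text
2.55 [0.50180966 0.19818892 0.15454767] [ 0.63  0.64  1.7  -0.57  1.32  0.94] [ 0.032  0.018 -0.057  0.039  0.021  0.031] [[-0.01, 0.01, 1.0], [-0.65, 0.76, -0.01], [-0.76, -0.65, 0.0]]
lever_grip [([315.2, 255.4], 0.88)]
hook_bar [([318.5, 384.5], 0.9)]
keeper [([315.9, 386.5], 0.9)]
lid_handle [([316.6, 254.5], 0.45)]
```

View pics/w1.png

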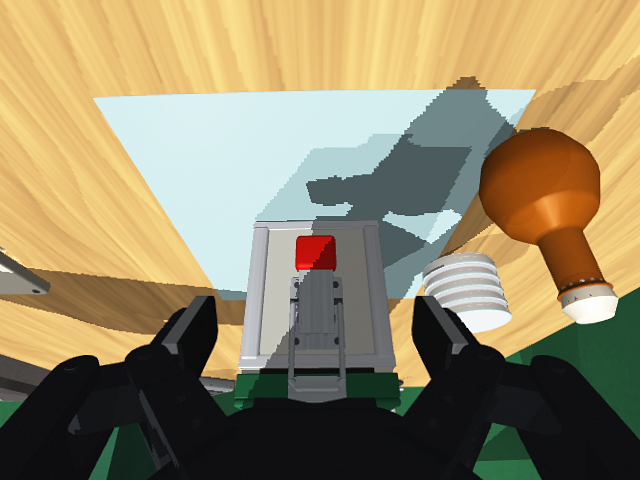

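The wrist picture is upside down. It shows the red grip at (316,253), hook and keeper at (316,386), the front face's bottom edge from (253,222) to (378,221), and the flask on the right at (540,190). Next I'll fit the case pose.

```bash
cat > fit.py <<'E'
from h import *
from scipy.optimize import least_squares
S=cam('scene');D=cam('side');W=cam('wrist')
G=(-.105,0,.059);Kp=(-.087,0,.162);H=(-.042,0,.204)
obs=[(S,G,(396.5,254)),(S,Kp,(392,210)),(S,H,(376,195)),(D,Kp,(212,204)),(D,H,(230,198)),(W,G,(315.5,254)),(W,Kp,(317,385)),(W,(-.075,.06,0),(253,222)),(W,(-.075,-.06,0),(378,221)),(S,(0,0,0),(344,274)),(D,(0,0,0),(254,287))]
def c2w(p,v):
    c,s=np.cos(p[2]),np.sin(p[2]); return np.array([p[0]+c*v[0]-s*v[1],p[1]+s*v[0]+c*v[1],v[2]])
def f(p): return np.concatenate([proj(C,c2w(p,v))[0]-np.array(o) for C,v,o in obs])
r=least_squares(f,[.5,-.02,-1.57],loss='soft_l1',f_scale=2)
print(r.x);print(f(r.x).reshape(-1,2).round(1).tolist())
p=r.x
for n,v in (('G',G),('K',Kp),('H',H)): print(n,c2w(p,v).round(4))
x,e=tri([ray(S,(396.5,254)),ray(W,(315.5,254))]);print('grip tri',x.round(4),e)
x,e=tri([ray(S,(392,210)),ray(W,(317,385)),ray(D,(212,204))]);print('keeper tri',x.round(4),e)
E
python3 fit.py
```

```text
[ 0.49866397 -0.01762023 -1.59475413]
[[-2.2, -2.1], [-1.1, 2.1], [-4.8, -0.2], [1.1, -1.0], [-2.4, 1.1], [0.5, 1.0], [-0.2, 0.5], [119.4, -1.8], [-121.0, -1.3], [2.2, -0.3], [1.0, -0.5]]
G [0.5012 0.0873 0.059 ]
K [0.5007 0.0694 0.162 ]
H [0.4997 0.0244 0.204 ]
grip tri [0.5025 0.0908 0.0573] [0.0029319246894517546, 0.0029319246894519177]
keeper tri [0.499  0.0708 0.1629] [0.002962824108396147, 0.0022003317573259127, 0.0020930376586888867]
```

```bash
sed -i 's/(-.075,.06,0),(253,222)/(-.075,-.06,0),(253,222)/; s/(-.075,-.06,0),(378,221)/(-.075,.06,0),(378,221)/' fit.py; python3 fit.py; python3 - <<'E'
import cv2
im=cv2.imread('pics/w1.png')[200:400,220:420];cv2.imwrite('pics/w1c.png',cv2.resize(im,None,fx=3,fy=3,interpolation=2))
E
```

```text
[ 0.49946451 -0.01680996 -1.58550706]
[[-1.8, -2.2], [-0.7, 2.1], [-4.4, -0.2], [0.8, -1.2], [-2.6, 0.7], [0.3, 0.5], [-0.2, 0.3], [4.0, -2.5], [-5.3, -1.6], [2.6, -0.1], [1.1, -1.0]]
G [0.501  0.0882 0.059 ]
K [0.5007 0.0702 0.162 ]
H [0.5001 0.0252 0.204 ]
grip tri [0.5025 0.0908 0.0573] [0.0029319246894517546, 0.0029319246894519177]
keeper tri [0.499  0.0708 0.1629] [0.002962824108396147, 0.0022003317573259127, 0.0020930376586888867]
```

View pics/w1c.png

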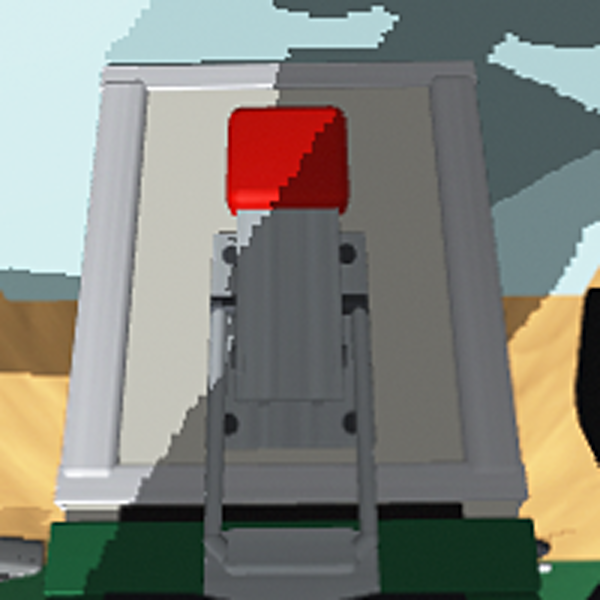

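>>> arm_command(delta_pos=[[0,-28,-24],[0,-27,-23],[0,0,0]], twist=[[0,0,0],[0,0,0],[0,0,0]], gripper=[-0.4,-0.4,-0.4], squeeze=30)

```text
t: 3.1
tcp_pos: [0.5006, 0.1529, 0.1106]
eef_rot: [-0.241, 0.66, -0.243, 0.668]
wrist_force: [-0.9, 0.2, 0.2]
grip_width: 0.703
```

```bash
python3 - <<'E'
from h import *
s=sense();M=R.from_quat(s['eef_rot']).as_matrix();print(s['t'],s['tcp_pos'],s['qpos'].round(2),s['qd'].round(3),M.round(2).tolist())
W=cam('wrist',s)
im=get_image('wrist');cv2.imwrite('pics/w2.png',im)
for q in ('lever_grip','keeper'):
    m=mark_of(q,'wrist'); print(q,[(np.round(k['centre'],1).tolist(),round(k['p'],2)) for k in m[:2]])
print(proj(W,[[.501,.088,.059],[.502,.089,.059]]), proj(W,s['tcp_pos']))
g=M[:,0]
E
```

```text
3.1 [0.50060638 0.15285009 0.11062216] [ 0.57  0.68  1.78 -0.63  1.19  0.97] [ 0.053 -0.037 -0.054  0.023  0.026 -0.007] [[0.01, 0.01, 1.0], [-0.64, 0.77, 0.0], [-0.77, -0.64, 0.01]]
lever_grip [([316.3, 280.7], 0.57)]
keeper []
[[314.74967718 277.16215165]
 [316.25912412 276.47700876]] [[315.74013367 319.23885319]]
```

View pics/w2.png

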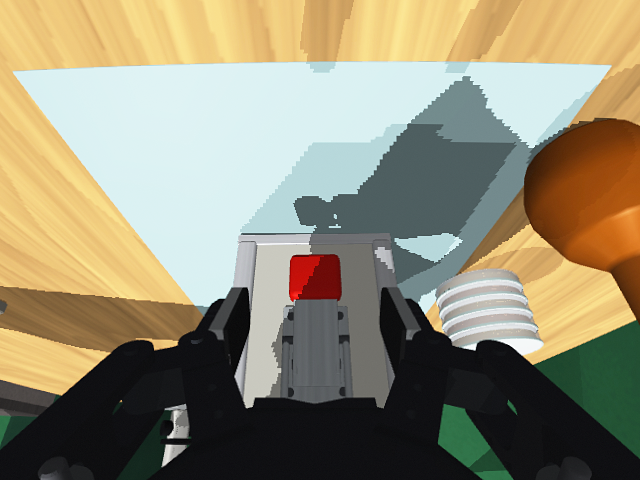

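The red grip is at (315,278), which matches the predicted (315,277). I'll close in on it.

>>> arm_command(delta_pos=[[0,-25,-20],[0,-25,-20],[0,-14,-12],[0,0,0]], twist=[[0,0,0],[0,0,0],[0,0,0],[0,0,0]], gripper=[-0.4,-0.4,-0.4,-0.4])

```text
t: 3.65
tcp_pos: [0.5078, 0.0987, 0.0642]
eef_rot: [-0.238, 0.654, -0.239, 0.677]
wrist_force: [-0.3, 0.2, -0.3]
grip_width: 0.7
```

```bash
python3 - <<'E'
from h import *
s=sense();print(s['t'],s['tcp_pos'],s['qpos'].round(2),s['wrist_force'])
im=get_image('wrist');cv2.imwrite('pics/w3.png',im)
E
```

```text
3.65 [0.50782887 0.09866147 0.06418462] [ 0.49  0.73  1.84 -0.73  1.05  1.02] [-0.28586902  0.18942126 -0.32705757]
```

View pics/w3.png

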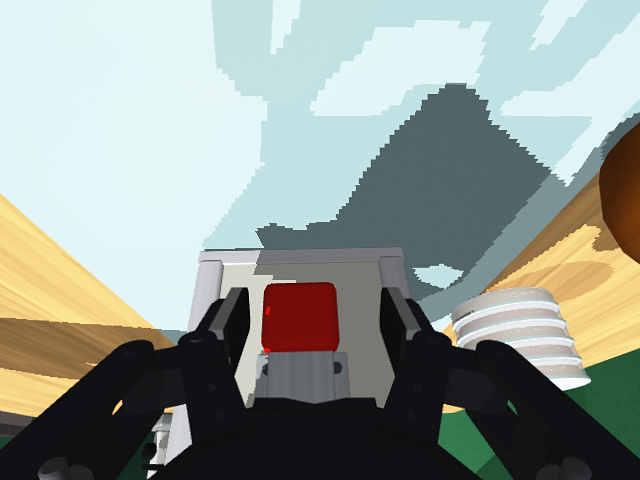

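The grip is at (300,317), left of the jaw centre at 315, because the tool has drifted about 7 mm in x. I'll correct that and check the orientation.

```bash
python3 - <<'E'
from h import *
s=sense();M=R.from_quat(s['eef_rot']).as_matrix();print(M.round(3).tolist())
T=target(np.pi-1.583,np.radians(40)); print(R.from_matrix(T@M.T).as_rotvec().round(3))
E
```

```text
[[0.031, 0.012, 0.999], [-0.635, 0.773, 0.01], [-0.772, -0.635, 0.031]]
[-0.01   0.031 -0.023]
```

>>> arm_command(delta_pos=[[-6,-8,-5],[-3,-5,-3],[0,0,0]], twist=[[-0.005,0.02,-0.01],[-0.005,0.012,-0.01],[0,0,0]], gripper=[-0.4,-0.4,-0.4])

```text
t: 4.0
tcp_pos: [0.5011, 0.0896, 0.0588]
eef_rot: [-0.238, 0.665, -0.244, 0.664]
wrist_force: [0.1, -0.0, 0.1]
grip_width: 0.697
```

```bash
python3 - <<'E'
from h import *
s=sense();M=R.from_quat(s['eef_rot']).as_matrix();print(s['t'],s['tcp_pos'],s['qpos'].round(2),s['wrist_force'],M[:,0].round(3))
im=get_image('wrist');cv2.imwrite('pics/w4.png',im)
E
```

```text
4.0 [0.50110026 0.08961879 0.05877049] [ 0.48  0.74  1.84 -0.71  1.06  1.  ] [ 0.0562376  -0.04858403  0.10489234] [-0.004 -0.641 -0.767]
```

View pics/w4.png

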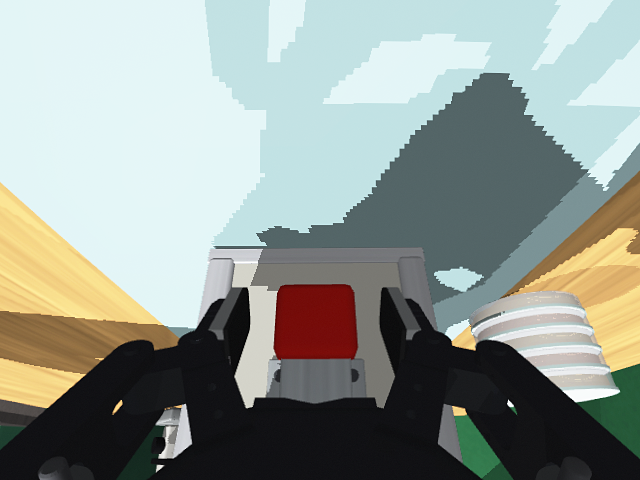

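The grip is centred between the pads at (316,320). I'll close the jaws.

>>> arm_command(delta_pos=[[0,0,0],[0,0,0],[0,0,0],[0,0,0],[0,0,0]], twist=[[0,0,0],[0,0,0],[0,0,0],[0,0,0],[0,0,0]], gripper=[1,1,1,1,1], squeeze=40)

```text
t: 4.55
tcp_pos: [0.5015, 0.0906, 0.0594]
eef_rot: [-0.238, 0.665, -0.243, 0.665]
wrist_force: [-0.0, -0.3, -0.3]
grip_width: 0.388
```

```bash
cat > arc.py <<'E'
from h import *
s=sense();M=R.from_quat(s['eef_rot']).as_matrix();P=s['tcp_pos']-.002*M[:,0]
print(s['t'],s['tcp_pos'].round(4),s['qpos'].round(2),s['wrist_force'].round(1),s['grip_width'],M[:,0].round(3))
c=np.array([.49946,-.0168]);yaw=-1.5855;n=-np.array([np.cos(yaw),np.sin(yaw)])
o=n@(P[:2]-c)-.075; th=np.arctan2(o-.018,-(P[2]-.112))-np.arctan2(.012,.053)
print('out',o,'z',P[2],'theta',th,'r',np.hypot(o-.018,P[2]-.112))
for t in (0,.15,.3,.45,.6,.9,1.2,1.5,1.8,1.9):
    a=t+.2226; print(t, 'out',round(18+54.3*np.sin(a),1),'z',round(112-54.3*np.cos(a),1))
E
python3 arc.py
```

```text
4.55 [0.5015 0.0906 0.0594] [ 0.48  0.74  1.84 -0.71  1.06  1.  ] [-0.  -0.3 -0.3] 0.38819891334348744 [-0.002 -0.641 -0.768]
out 0.03368313756891822 z 0.06093618388155951 theta 0.07532258281906204 r 0.053417919470749864
0 out 30.0 z 59.0
0.15 out 37.8 z 61.4
0.3 out 45.1 z 64.9
0.45 out 51.8 z 69.5
0.6 out 57.8 z 75.1
0.9 out 66.9 z 88.5
1.2 out 71.7 z 104.0
1.5 out 71.7 z 120.2
1.8 out 66.9 z 135.7
1.9 out 64.2 z 140.5
```

>>> arm_command(delta_pos=[[0,6,2],[0,6,3],[0,6,4],[0,6,5]], twist=[[0,0,0],[0,0,0],[0,0,0],[0,0,0]], gripper=[1,1,1,1])

```text
t: 4.95
tcp_pos: [0.5014, 0.1108, 0.0716]
eef_rot: [-0.24, 0.665, -0.244, 0.663]
wrist_force: [2.5, -7.7, -5.7]
grip_width: 0.391
```

```bash
python3 arc.py|head -2
```

```text
4.95 [0.5014 0.1108 0.0716] [ 0.51  0.73  1.82 -0.68  1.1   0.99] [ 2.5 -7.7 -5.7] 0.39132320846756163 [-0.005 -0.644 -0.765]
out 0.05389522887217192 z 0.07317186927422926 theta 0.5235072263644102 r 0.05287807855286675
```

>>> arm_command(delta_pos=[[0,5,5],[0,4,6],[0,3,7],[0,2,7]], twist=[[0,0,0],[0,0,0],[0,0,0],[0,0,0]], gripper=[1,1,1,1])

```text
t: 5.35
tcp_pos: [0.5014, 0.1248, 0.095]
eef_rot: [-0.24, 0.666, -0.243, 0.663]
wrist_force: [1.9, -1.0, -5.2]
grip_width: 0.387
```

```bash
python3 arc.py|head -2;  python3 - <<'E'
from h import *
cv2.imwrite('pics/w5.png',get_image('wrist'))
cv2.imwrite('pics/s5.png',get_image('scene')[150:350,280:480])
E
```

```text
5.35 [0.5014 0.1248 0.095 ] [ 0.53  0.69  1.8  -0.65  1.14  0.96] [ 1.9 -1.  -5.2] 0.3866114960254677 [-0.006 -0.643 -0.766]
out 0.0678537815628653 z 0.09652381706917532 theta 1.047136118771768 r 0.052200687488061275
```

View pics/w5.png

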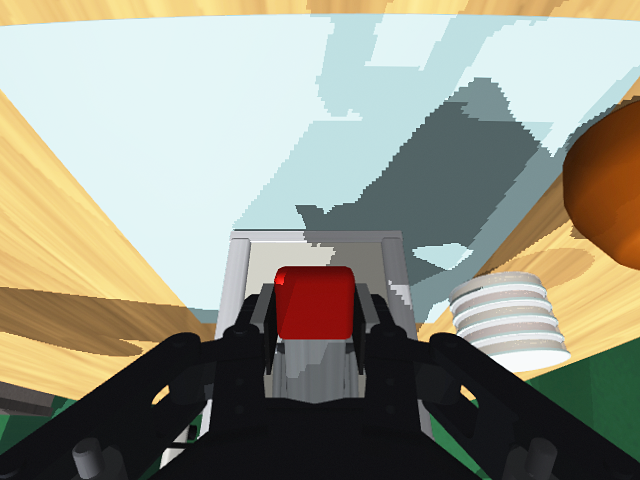

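The wrist view shows the lever swinging out with the red grip held at (315,302). I'll continue the lift.

>>> arm_command(delta_pos=[[0,1.5,7],[0,1,7],[0,0,7],[0,-1,7],[0,-1.5,7],[0,-2,7]], twist=[[0,0,0],[0,0,0],[0,0,0],[0,0,0],[0,0,0],[0,0,0]], gripper=[1,1,1,1,1,1])

```text
t: 6.05
tcp_pos: [0.5013, 0.1216, 0.14]
eef_rot: [-0.241, 0.666, -0.243, 0.663]
wrist_force: [4.9, -7.8, -11.6]
grip_width: 0.385
```

```bash
python3 arc.py|head -2;  python3 - <<'E'
from h import *
cv2.imwrite('pics/w6.png',get_image('wrist'))
cv2.imwrite('pics/s6.png',cv2.resize(get_image('scene')[150:350,280:480],None,fx=3,fy=3,interpolation=2))
E
```

```text
6.05 [0.5013 0.1216 0.14  ] [ 0.52  0.62  1.8  -0.64  1.2   0.91] [  4.9  -7.8 -11.6] 0.3854353983408418 [-0.005 -0.643 -0.765]
out 0.0646991945832308 z 0.1415299034731677 theta 1.911997561918904 r 0.05525242052486981
```

View pics/s6.png

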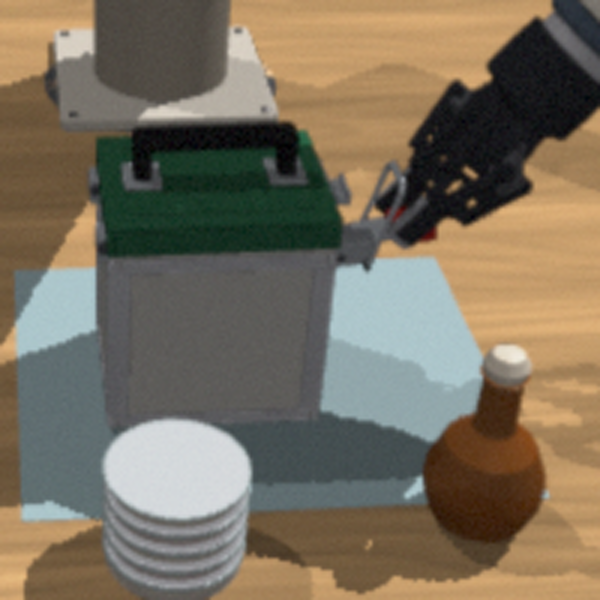

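View pics/w6.png

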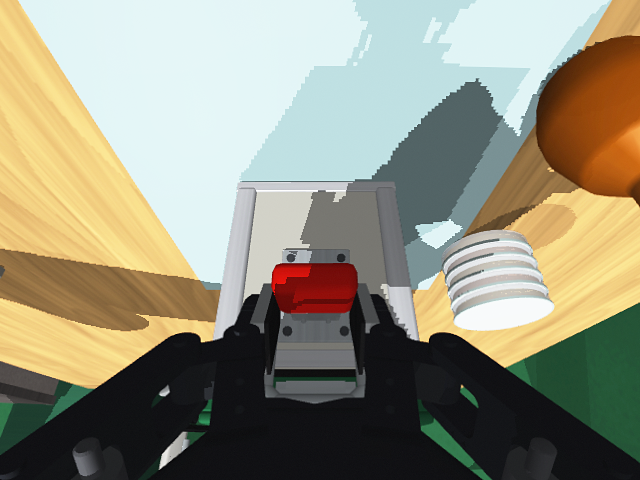

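The scene crop shows the hook off the keeper, leaning outward onto the fingers, with the lever at about 1.9 rad. I'll release it here and see where the hook goes.

>>> arm_command(delta_pos=[[0,0,0],[0,0,0],[0,0,0],[0,0,0]], twist=[[0,0,0],[0,0,0],[0,0,0],[0,0,0]], gripper=[-1,-1,-1,-1])

```text
t: 6.55
tcp_pos: [0.5013, 0.1209, 0.1438]
eef_rot: [-0.24, 0.665, -0.245, 0.663]
wrist_force: [-0.3, -0.6, -0.2]
grip_width: 0.996
```

```bash
python3 arc.py|head -2;  python3 - <<'E'
from h import *
cv2.imwrite('pics/w7.png',get_image('wrist'))
cv2.imwrite('pics/s7.png',cv2.resize(get_image('scene')[150:350,280:480],None,fx=3,fy=3,interpolation=2))
E
```

```text
6.55 [0.5013 0.1209 0.1438] [ 0.52  0.61  1.8  -0.64  1.21  0.91] [-0.3 -0.6 -0.2] 0.9964112627742818 [-0.005 -0.645 -0.764]
out 0.06398794030465986 z 0.14528056182387533 theta 1.9745779474666623 r 0.05676694855968345
```

View pics/s7.png

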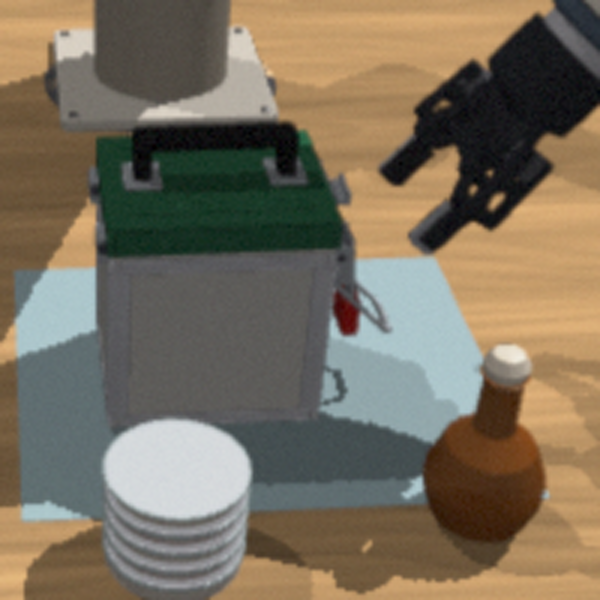

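View pics/w7.png

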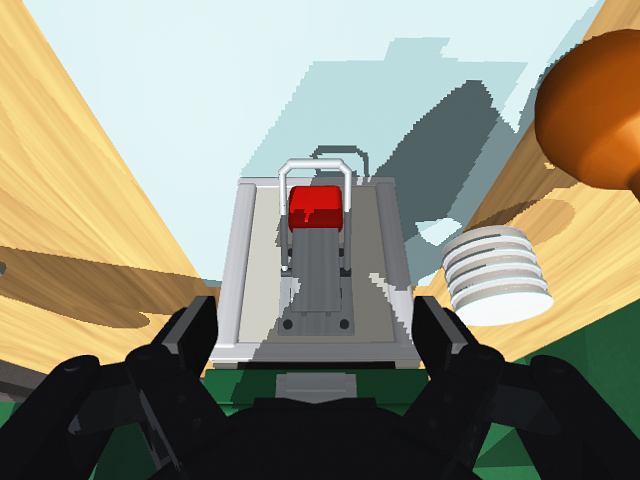

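The wrist view shows the hook bar off and hanging outside the grip at (316,165), with the lever back down and the bare keeper at (316,385). Next I'll rise, turn the tool upright and go above the handle.

>>> arm_command(delta_pos=[[0,5,40],[0,0,40],[0,-10,40],[0,-20,25],[0,-30,8],[0,-25,0],[0,0,0]], twist=[[0,0,0],[0.14,0,0],[0.14,0,0],[0.14,0,0],[0.14,0,0],[0.14,0,0],[0,0,0]], gripper=[-1,-1,-1,-1,-1,-1,-1])

```text
t: 7.35
tcp_pos: [0.5025, 0.0396, 0.304]
eef_rot: [0.004, 0.703, 0.01, 0.711]
wrist_force: [-0.4, -1.0, -0.3]
grip_width: 1.002
```

```bash
python3 - <<'E'
from h import *
s=sense();M=R.from_quat(s['eef_rot']).as_matrix();print(s['t'],s['tcp_pos'],s['qpos'].round(2),s['qd'].round(3),M.round(3).tolist())
T=target(np.pi-1.583,0); print(R.from_matrix(T@M.T).as_rotvec().round(3))
W=cam('wrist',s)
im=get_image('wrist');cv2.imwrite('pics/w8.png',im)
for q in ('lid_handle','keeper','hook_bar','lever_grip'):
    m=mark_of(q,'wrist'); print(q,[(np.round(k['centre'],1).tolist(),round(k['p'],2)) for k in m[:2]])
print(proj(W,[[.5,.0252,.204],[.5,.07,.162]]), proj(W,s['tcp_pos']))
E
```

```text
7.35 [0.50253426 0.03960336 0.30401207] [0.04 0.17 1.85 0.02 1.11 0.03] [ 0.078 -0.02  -0.011 -0.034  0.009  0.103] [[0.012, -0.008, 1.0], [0.02, 1.0, 0.008], [-1.0, 0.02, 0.012]]
[-0.02   0.012 -0.02 ]
lid_handle [([312.1, 270.0], 0.63)]
keeper [([311.1, 198.4], 0.81)]
hook_bar [([310.6, 137.8], 0.92)]
lever_grip [([313.2, 167.8], 0.62), ([468.3, 112.5], 0.23)]
[[309.9352884  266.24895786]
 [310.25653764 195.30646702]] [[315.89198274 318.34377432]]
```

View pics/w8.png

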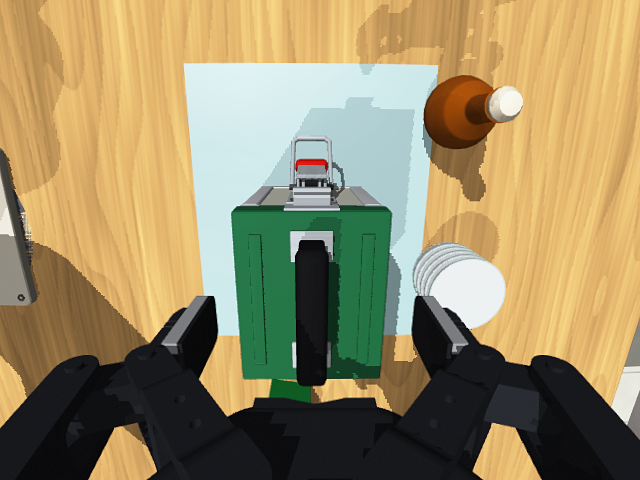

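The handle bar runs from (313,240) to (311,385), and the grip point prediction is at (310,266). The hook hangs free in front at (312,140). I'll go down onto the handle.

>>> arm_command(delta_pos=[[-1,-9,-30],[-1,-7,-30],[0,0,-22],[0,0,-8],[0,0,0]], twist=[[-0.01,0.006,-0.01],[-0.01,0.006,-0.01],[0,0,0],[0,0,0],[0,0,0]], gripper=[-0.3,-0.3,-0.3,-0.3,-0.3])

```text
t: 8.1
tcp_pos: [0.4992, 0.0396, 0.2072]
eef_rot: [-0.008, 0.71, 0.003, 0.704]
wrist_force: [0.3, 0.5, 0.9]
grip_width: 0.649
```

```bash
python3 - <<'E'
from h import *
s=sense();M=R.from_quat(s['eef_rot']).as_matrix();print(s['t'],s['tcp_pos'],s['qpos'].round(2),s['wrist_force'].round(1),M.round(3).tolist())
T=target(np.pi-1.583,0); print(R.from_matrix(T@M.T).as_rotvec().round(3))
W=cam('wrist',s)
im=get_image('wrist');cv2.imwrite('pics/w9.png',im)
print(proj(W,[[.501,.0245,.204],[.501,.07,.162]]), proj(W,s['tcp_pos']))
E
```

```text
8.1 [0.49924653 0.03963146 0.20719928] [ 0.06  0.3   1.93 -0.01  0.92  0.05] [0.3 0.5 0.9] [[-0.009, -0.015, 1.0], [-0.007, 1.0, 0.015], [-1.0, -0.007, -0.009]]
[ 0.007 -0.009 -0.027]
[[319.26284721 344.50499983]
 [320.69888432 221.54136062]] [[315.87854187 318.39999448]]
```

View pics/w9.png

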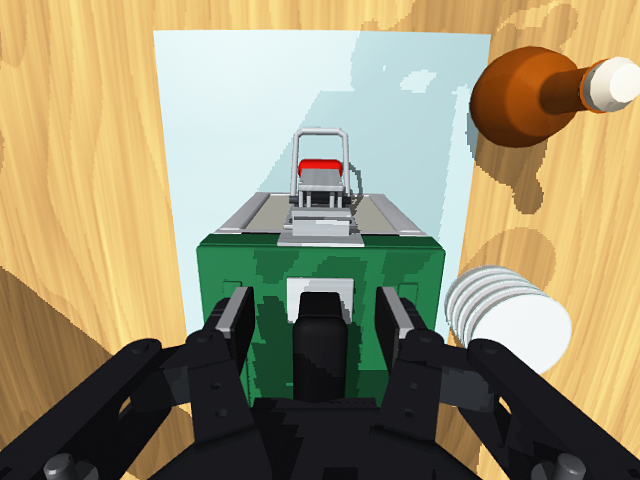

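The tool stands 15 mm too far forward; the bar's front end is at (320,295). I'll shift it back.

>>> arm_command(delta_pos=[[1.5,-11,-2],[1,-6,0],[0,0,0]], twist=[[0.004,-0.005,-0.015],[0.003,-0.004,-0.012],[0,0,0]], gripper=[-0.3,-0.3,-0.3])

```text
t: 8.45
tcp_pos: [0.5039, 0.0226, 0.208]
eef_rot: [0.004, 0.705, -0.004, 0.709]
wrist_force: [0.1, 0.7, -0.6]
grip_width: 0.652
```

```bash
python3 - <<'E'
from h import *
s=sense();M=R.from_quat(s['eef_rot']).as_matrix();print(s['t'],s['tcp_pos'],s['qpos'].round(2),s['wrist_force'].round(1),M[:,0].round(3).tolist())
W=cam('wrist',s)
im=get_image('wrist');cv2.imwrite('pics/w10.png',im)
print(proj(W,[[.501,.0245,.204]]), proj(W,s['tcp_pos']))
E
```

```text
8.45 [0.50393069 0.02260416 0.20801104] [0.02 0.3  1.93 0.   0.91 0.03] [ 0.1  0.7 -0.6] [0.005, 0.0, -1.0]
[[308.9380845  309.71255796]] [[315.86002593 318.3440082 ]]
```

View pics/w10.png

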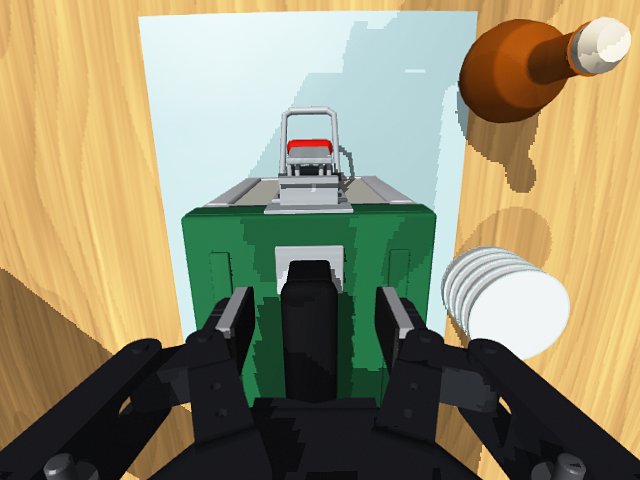

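>>> arm_command(delta_pos=[[-3,1,-4],[0,0,-1],[0,0,0],[0,0,0],[0,0,0],[0,0,0]], twist=[[0,0,0],[0,0,0],[0,0,0],[0,0,0],[0,0,0],[0,0,0]], gripper=[-0.3,-0.3,1,1,1,1], squeeze=40)

```text
t: 9.1
tcp_pos: [0.5017, 0.0233, 0.204]
eef_rot: [0.004, 0.704, -0.004, 0.71]
wrist_force: [-0.0, -0.2, -0.8]
grip_width: 0.268
```

```bash
cat > lid.py <<'E'
from h import *
s=sense();M=R.from_quat(s['eef_rot']).as_matrix();P=s['tcp_pos']-.002*M[:,0]
print(s['t'],s['tcp_pos'].round(4),s['qpos'].round(2),s['wrist_force'].round(1),s['grip_width'].round(3),M[:,0].round(3))
c=np.array([.49946,-.0168]);yaw=-1.5855;n=-np.array([np.cos(yaw),np.sin(yaw)])
o=n@(P[:2]-c)+.080; a=np.arctan2(P[2]-.15,o)
print('theta',a-np.arctan2(.054,.122),'a',a,'r',np.hypot(o,P[2]-.15))
E
python3 lid.py
```

```text
Traceback (most recent call last):
  File "lid.py", line 3, in <module>
    print(s['t'],s['tcp_pos'].round(4),s['qpos'].round(2),s['wrist_force'].round(1),s['grip_width'].round(3),M[:,0].round(3))
                                                                                    ^^^^^^^^^^^^^^^^^^^^^
AttributeError: 'float' object has no attribute 'round'
```

```bash
sed -i "s/s\['grip_width'\].round(3)/round(s['grip_width'],3)/" lid.py; python3 lid.py
```

```text
9.1 [0.5017 0.0233 0.204 ] [ 0.02  0.3   1.94 -0.    0.89  0.03] [-0.  -0.2 -0.8] 0.268 [ 0.009  0.    -1.   ]
theta 0.019336267380879124 a 0.43603852812027766 r 0.13253103306375835
```

>>> arm_command(delta_pos=[[0,-2,5],[0,-4,7],[0,-5,7],[0,-5,7]], twist=[[0,0,0],[0.02,0,0],[0.02,0,0],[0.02,0,0]], gripper=[1,1,1,1])

```text
t: 9.5
tcp_pos: [0.5017, 0.0082, 0.2291]
eef_rot: [0.026, 0.704, 0.019, 0.709]
wrist_force: [4.1, -1.8, -9.7]
grip_width: 0.272
```

```bash
python3 lid.py
```

```text
9.5 [0.5017 0.0082 0.2291] [-0.04  0.27  1.92  0.08  0.95 -0.08] [ 4.1 -1.8 -9.7] 0.272 [ 0.007  0.063 -0.998]
theta 0.2412058578320342 a 0.6579081185714327 r 0.13259976567771267
```

>>> arm_command(delta_pos=[[0,-6,7],[0,-6.5,7],[0,-7,6],[0,-7,5.5],[0,-7,5],[0,-8,4],[0,-8,4],[0,-8,4]], twist=[[0.03,0,0],[0.03,0,0],[0.03,0,0],[0.03,0,0],[0.03,0,0],[0.03,0,0],[0.03,0,0],[0.03,0,0]], gripper=[1,1,1,1,1,1,1,1])

```text
t: 10.3
tcp_pos: [0.5019, -0.0479, 0.2721]
eef_rot: [0.116, 0.695, 0.11, 0.701]
wrist_force: [5.9, 0.3, -13.3]
grip_width: 0.274
```

```bash
python3 lid.py; python3 - <<'E'
from h import *
cv2.imwrite('pics/d11.png',get_image('side'))
cv2.imwrite('pics/s11.png',cv2.resize(get_image('scene')[100:350,180:480],None,fx=2,fy=2,interpolation=2))
E
```

```text
10.3 [ 0.5019 -0.0479  0.2721] [-0.29  0.25  1.86  0.34  1.14 -0.44] [  5.9   0.3 -13.3] 0.274 [ 0.009  0.316 -0.949]
theta 0.7823425152508164 a 1.199044775990215 r 0.13306588098078714
```

View pics/s11.png

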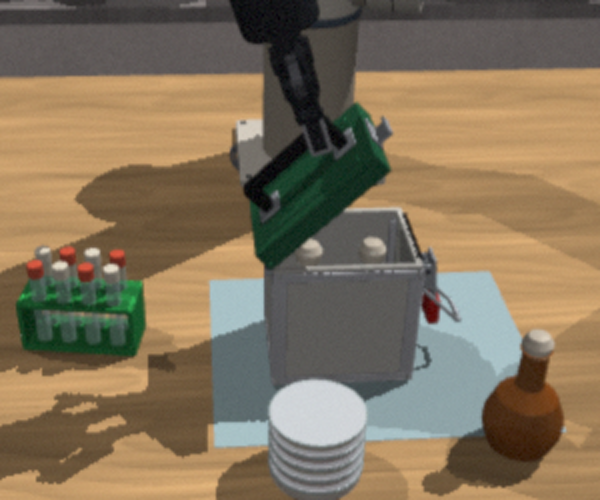

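The lid is up at about 0.8 rad, held by its handle, and nothing else has moved. I'll continue.

>>> arm_command(delta_pos=[[0,-8,2.5],[0,-8,2],[0,-8,1.5],[0,-8,1],[0,-8,0.5],[0,-8,0],[0,-8,-0.5],[0,-8,-1]], twist=[[0.03,0,0],[0.03,0,0],[0.03,0,0],[0.03,0,0],[0.03,0,0],[0.03,0,0],[0.03,0,0],[0.03,0,0]], gripper=[1,1,1,1,1,1,1,1])

```text
t: 11.2
tcp_pos: [0.5022, -0.1044, 0.2811]
eef_rot: [0.206, 0.676, 0.199, 0.679]
wrist_force: [1.7, 4.8, 3.4]
grip_width: 0.269
```

```bash
python3 lid.py
```

```text
11.2 [ 0.5022 -0.1044  0.2811] [-0.5   0.35  1.78  0.52  1.34 -0.7 ] [1.7 4.8 3.4] 0.269 [ 0.007  0.549 -0.836]
theta 1.219166779435695 a 1.6358690401750937 r 0.13304242270498745
```

>>> arm_command(delta_pos=[[0,-8,-0.5],[0,-8,-1],[0,-8,-2],[0,-8,-2.5],[0,-8,-3],[0,-7.5,-3.5],[0,-7,-4],[0,-7,-4]], twist=[[0.03,0,0],[0.03,0,0],[0.03,0,0],[0.03,0,0],[0.03,0,0],[0.03,0,0],[0.03,0,0],[0.03,0,0]], gripper=[1,1,1,1,1,1,1,1])

```text
t: 12.0
tcp_pos: [0.5024, -0.1694, 0.2594]
eef_rot: [0.292, 0.644, 0.285, 0.647]
wrist_force: [4.8, 6.1, -3.4]
grip_width: 0.275
```

```bash
python3 lid.py; python3 - <<'E'
from h import *
cv2.imwrite('pics/s12.png',cv2.resize(get_image('scene')[100:350,180:480],None,fx=2,fy=2,interpolation=2))
E
```

```text
12.0 [ 0.5024 -0.1694  0.2594] [-0.67  0.53  1.68  0.63  1.54 -0.88] [ 4.8  6.1 -3.4] 0.275 [ 0.007  0.745 -0.667]
theta 1.743410070453797 a 2.1601123311931953 r 0.13316903950725614
```

View pics/s12.png

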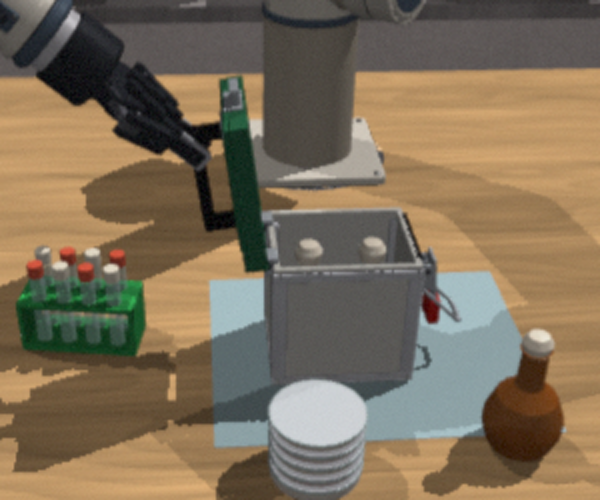

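>>> arm_command(delta_pos=[[0,-5,-3.5],[0,-5,-4],[0,-4,-3.5],[0,0,0]], twist=[[0.02,0,0],[0.02,0,0],[0,0,0],[0,0,0]], gripper=[1,1,1,1])

```text
t: 12.45
tcp_pos: [0.5024, -0.1869, 0.2453]
eef_rot: [0.308, 0.637, 0.299, 0.64]
wrist_force: [2.7, 1.6, 0.6]
grip_width: 0.274
```

```bash
python3 lid.py
```

```text
12.45 [ 0.5024 -0.1869  0.2453] [-0.7   0.58  1.65  0.64  1.57 -0.91] [2.7 1.6 0.6] 0.274 [ 0.008  0.776 -0.631]
theta 1.9132492594992145 a 2.329951520238613 r 0.13313268055192976
```

>>> arm_command(delta_pos=[[0,0,0],[0,0,0],[0,0,0],[0,-10,8],[0,-20,16],[0,-20,16],[0,-20,18]], twist=[[0,0,0],[0,0,0],[0,0,0],[0,0,0],[0,0,0],[0,0,0],[0,0,0]], gripper=[-0.4,-0.4,-0.4,-0.4,-0.4,-0.4,-0.4])

```text
t: 13.15
tcp_pos: [0.4994, -0.2581, 0.3046]
eef_rot: [0.306, 0.641, 0.299, 0.637]
wrist_force: [-0.2, 0.1, -0.9]
grip_width: 0.699
```

```bash
python3 lid.py; python3 - <<'E'
from h import *
cv2.imwrite('pics/s13.png',cv2.resize(get_image('scene')[100:350,180:480],None,fx=2,fy=2,interpolation=2))
cv2.imwrite('pics/d13.png',get_image('side'))
E
```

```text
13.15 [ 0.4994 -0.2581  0.3046] [-0.78  0.57  1.5   0.59  1.74 -0.88] [-0.2  0.1 -0.9] 0.699 [-0.001  0.774 -0.633]
theta 1.9615187503755127 a 2.378221011114911 r 0.22538799858539307
```

View pics/s13.png

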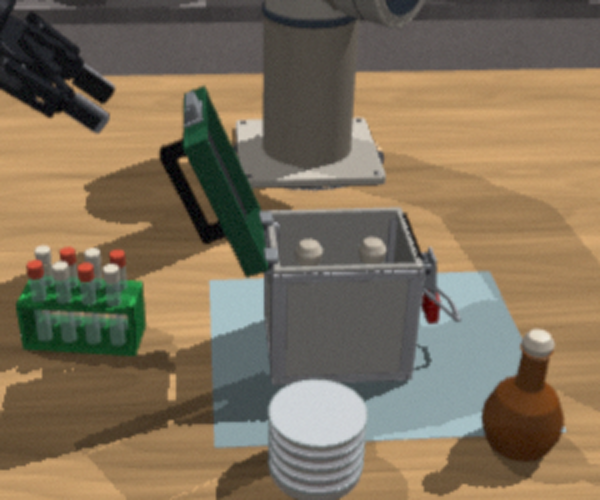

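View pics/d13.png

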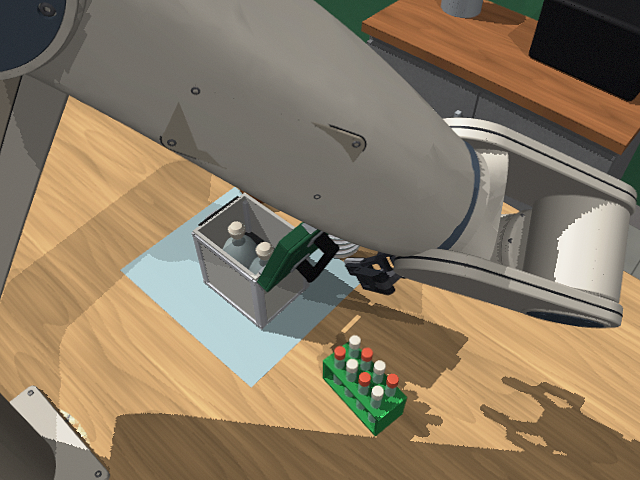

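Both views show the lid leaning open by itself, the gripper clear, and the rack, dishes and flask where they stood. I'll pause to confirm it stays that way.

>>> arm_command(delta_pos=[[0,0,20],[0,0,10],[0,0,0],[0,0,0],[0,0,0],[0,0,0],[0,0,0],[0,0,0]], twist=[[0,0,0],[0,0,0],[0,0,0],[0,0,0],[0,0,0],[0,0,0],[0,0,0],[0,0,0]], gripper=[-0.4,-0.4,-0.4,-0.4,-0.4,-0.4,-0.4,-0.4])

```text
t: 14.05
tcp_pos: [0.499, -0.2582, 0.3335]
eef_rot: [0.306, 0.641, 0.298, 0.637]
wrist_force: [-0.6, 0.3, 0.8]
grip_width: 0.702
```

```bash
python3 - <<'E'
from h import *
im=get_image('scene')
a=cv2.resize(im[100:350,180:480],None,fx=2,fy=2,interpolation=2);b=cv2.imread('pics/s13.png')
cv2.imwrite('pics/s14.png',a)
d=cv2.absdiff(a,b).max(2);print('lid region diff',d[80:300,150:280].mean(),d[80:300,150:280].max())
i0=cv2.imread('pics/scene0.png')
for n,(x0,y0,x1,y1) in {'rack':(185,220,255,280),'dishes':(310,288,368,350),'flask':(418,262,466,332)}.items():
    t=i0[y0:y1,x0:x1];r=cv2.matchTemplate(im[y0-8:y1+8,x0-8:x1+8],t,cv2.TM_CCOEFF_NORMED);_,v,_,l=cv2.minMaxLoc(r);print(n,v,l[0]-8,l[1]-8)
print(sense()['t'],sense()['wrist_force'])
E
```

```text
lid region diff 3.0932867132867132 40
rack 0.9001242518424988 0 0
dishes 0.9868378043174744 0 0
flask 0.9849901795387268 0 0
14.1 [-0.26951589  0.72248157 -0.08193581]
```

View pics/s14.png

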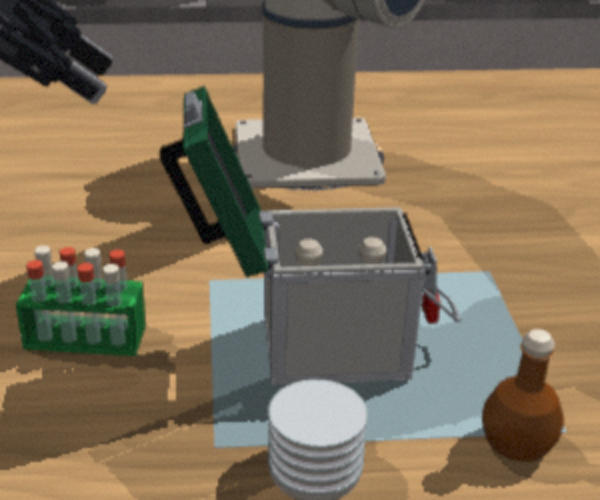

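The lid stands still at (225,180) in the crop, the hook hangs free at (445,300), and the bystanders haven't moved.

```bash
python3 -c "
from rig import job_done
print(job_done())"
```

```text
the job is handed in; nothing more can be done
None
```

The case is open: the latch is off, the lid stays open by itself, and I handed the job in at about 14 s of the 56 s allowed.

- **Latch:** I pinched the red grip with the gripper leaning back 40° and swung the lever to about 1.9 rad. When I let go, the lever dropped back and the hook hung down clear outside it.
- **Lid:** I carried it by its handle at about 0.6 rad/s to about 1.91 rad, let go and backed the gripper away.

**Last checks:**
- About 0.9 s after the first picture with the lid released, the scene view showed it in the same place.
- The dishes, flask and rack matched their starting pictures with no shift. The rack's match was weaker (0.90 against about 0.985 for the other two), which I put down to changed shadows.
- The highest wrist force reading was about 15 N, at the end of the lever lift. I only read it at the end of each move.

No check failed. The tool did drift sideways by up to 15 mm on two approaches; I saw this in the wrist picture and corrected it before closing the jaws.

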